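# Shut the lentil jar and show what to chop

## Task

The lentils for the dhal are measured out. Push the open lid of the lentil jar down until it is fully shut, without shifting the jar, then show my helper what to chop, in the order it goes into the pan: point first at the red onion, holding the fingertips still a few centimetres above its middle for two seconds, then in the same way at the garlic bulb, and finish with the fingertips still pointing there. Do not grasp anything, and do not touch the onion, the garlic or the lemon.

Things in the scene. Friction and masses are not known exactly. Their poses are not given: they have to be found in the camera images.
- lentil_jar: Round clip-top glass storage jar of orange lentils with a glass lid and wire clips, 100 x 92 mm, 124 tall with its lid shut, 0.62 kg, standing loose. Origin: centre of its underside, on the worktop; x points from the front of the jar to the lid's hinge at its back (the hinge lies at x = 48), z up.
- lentil_jar_lid (a joint): Angle of the jar's lid about its hinge, rad: 0 = fully shut (its stop), 1.57 = upright, 1.92 = fully open. It starts nearly upright (1.38 to 1.65) and stays there by friction; about 1 N at its rim, from behind the hinge towards the front of the jar, tips it over. Below about 1.2 rad its weight (120 g) sinks it slowly onto the mouth; a light press makes sure.
- lid_hinge (a point): Middle of the lid's hinge line, at the back of the jar's mouth, 108 mm above the worktop; the hinge line lies level along the jar's y axis.
- lid_rim (a point): Middle of the lid's free rim on its top (outer) face, moving with the lid: 88 mm from the hinge along the lid, 12 mm above the hinge line when shut. The lid is a disc 81 across, 10 thick, its centre 48 mm from the hinge line.
- onion: Red onion, 84 x 81 x 82 mm tall, 198 g. Origin: centre of its underside, on the worktop.
- onion_top (a point): Top of the onion at its middle, 82 mm above the worktop; z up.
- garlic: Whitish-pink garlic bulb, 53 x 52 x 52 mm tall, 28 g. Origin: centre of its underside, on the worktop.
- garlic_top (a point): Top of the garlic bulb at its middle, 52 mm above the worktop; z up.
- lemon: Yellow lemon lying on its side, 71 x 53 x 51 mm; not part of the dhal, must not be touched. Origin: centre of its underside.
Things that resemble listed ones, but are neither listed nor needed, are in the scene too. What is shaped like the lentil_jar but purple or turquoise is not meant.

How it is judged:
On the way, in this order (a step that is already met when the one before it is completed fails the run):
1. the jar's lid is shut (within 0.06 rad) (value of joint lentil_jar_lid below 0.06 rad), for 0.3 s.
2. with the lid shut, the grasp point stays over the middle of the onion (within 30 mm sideways, 20 to 110 mm above its top) for 1.5 s (horizontal distance between the grasp point and onion_top below 0.03 m and z of the grasp point in the frame of onion_top between 0.02 and 0.11 m and value of joint lentil_jar_lid below 0.06 rad), for 1.5 s.
At the end, for the whole second after the job is handed in: The lid is shut within 0.06 rad, the jar at rest, and the grasp point (about 20 mm behind the fingertips) stays over the garlic bulb: within 30 mm of its middle sideways and 20 to 110 mm above its top (horizontal distance between the grasp point and garlic_top below 0.03 m and z of the grasp point in the frame of garlic_top between 0.02 and 0.11 m and value of joint lentil_jar_lid below 0.06 rad and linear speed of lentil_jar below 0.02 m/s); the robot touches nothing.
It fails at once if the onion is touched, moved or lifted (distance of onion from where it was at the start of the episode above 0.01 m or contact force between any of the arm, the fingers and onion above 0.5 N).
It fails at once if the garlic is touched, moved or lifted (distance of garlic from where it was at the start of the episode above 0.01 m or contact force between any of the arm, the fingers and garlic above 0.5 N).
It fails at once if the lemon is touched, moved or lifted (distance of lemon from where it was at the start of the episode above 0.01 m or contact force between any of the arm, the fingers and lemon above 0.5 N).
It fails at once if the jar is shifted or lifted by more than 15 mm, or tipped (distance of lentil_jar from where it was at the start of the episode above 0.015 m or angle between lentil_jar's own z axis and vertical above 0.12 rad).
It also fails if it takes over 48 s, if anything falls off the work surface, if the arm or the gripper's body presses on something with over 40 N, if the wrist force passes 120 N, or if a joint passes its speed limit or range.

## Robot

A 6-joint arm with a two-finger parallel gripper is mounted at the origin on a cart in front of the work surface, level with it; the furniture and walls round the work are solid. World frame = base frame: x ahead of the robot, y to its left, z up, the work surface at z = 0. Lengths are in m, angles in rad, forces in N, time in s.
With the tool pointing down it reaches from about 0.375 to 0.975 m from the base axis. Payload 3.8 kg.
Tool frame: the origin (TCP) lies on the centre line of the jaws, within the pads' length; the fingertips stand 8 mm ahead of it and the grasp point (between the pads) lies 11 mm behind it; z points along the fingers, y is the line along which they close (so a half turn about z gives the same grasp; the last joint's range is limited). The gripper opens to 88 mm and grips with 3 to 60 N. Pads are 18 mm wide; open, the fingers measure 123 mm over their backs; the gripper's body (75 mm by 187 mm) begins 45 mm behind the grasp point.
Start: joints at [-1.232, 0.264, 1.604, -0, 1.274, -0.037], TCP at [0.248, -0.628, 0.22] pointing down, gripper open.
Joint ranges: [-2.63, 2.63], [-0.94, 2.18], [0.31, 2.57], [-1.31, 4.45], [0, 2.66], [-2.55, 2.55]. Speed limits (rad/s): [2.57, 2.57, 3.14, 3.14, 3.14, 3.14].

## Interface

Orientations are given as a rotation vector (axis times angle).
In Python, from plant import bot gives the robot as it stands.
- The arm moves only by the tool arm_command, never from a script. Its argument "increments" is a list of rows, each a list of 3 entries, a list of its own where there are three numbers: the closure in counts, from 0 (fully open) to 255 (shut), then the shift along the tool's x, y, z in mm, then the turn, a rotation vector about the tool's x, y, z in degrees. In form: [[grip, [dx, dy, dz], [wx, wy, wz]], ...]. A call has 1 to 8 rows; each row is the pose to reach, as a shift and turn from the pose commanded when the call began, along the tool's axes at that moment; what a row does not reach only later rows make up. A row lasts 1/12 s, in which the tool goes at most 41.7 mm and 7.16 degrees, less where a joint would pass 70% of its speed; a pose out of reach is approached as far as the arm can. A call with a gripper value outside its range is refused whole. The fingers move at their own pace and stop on an object; the grip force is fixed at half the most. Time passes only in rows, so rows that repeat a pose let the fingers close. It gives the time, the measured TCP pose, the force, the opening and the grip force at its end, in the units of the state.
- bot.get_state(): the state, without advancing time (a new reading comes with each control period).
- bot.get_image(name): name is "scene" or "side" or "wrist"; returns a dict with "img" (400x640x3 uint8, blue, green, red), "vfov" (degrees; the focal length in pixels is half the picture's height over the tangent of half this angle, whatever the lens; pixels are square), "cx", "cy" (the principal point, pixels), "camera_from_world" (4x4, takes a point from world to camera coordinates). Camera axes: x right, y down, z forward; pixel columns grow to the right and rows downward; lengths in m; the calibration is good to about 2 mm. A picture is of the moment at which its call begins. There is no depth.
- bot.sign_off(): hands the job in; it is judged then, once.
Trained networks look in the newest picture that a camera, given by its name, has taken for a name from the list of things; names that differ only in an ending like _2 or _b are one class to them, and where a whole thing is asked for, a point or a joint stands for the part that bears it (a point fixed in the world has none). Each returns a list of dicts, best first, with "score" (0 to 1); they miss things now and then, are a little off and sometimes report something else, mostly with a low value. They report only what shows in the picture. A call takes as long as a camera call. They do not tell look-alikes from the thing itself.
- bot.regions_of(query, camera): "pixels" (400x640 bool, what is visible of it).
- bot.landmark_of(query, camera): "at" ([x, y, z] in m, in world coordinates, good to about 4 mm: a listed point, or the origin of a listed thing).
The state is a dict: "time_s": time; "qpos": joint angles; "qd": joint speeds; "tau": joint torques, N m; "tool_pos": TCP position; "ee_rot": TCP orientation; "force": force on the tool from outside, world axes, zero at the start; "torque": the same for the moment, N m; "opening": opening from 0.0 (shut) to 1.0 (fully open); "finger_force": force on a finger pad.
Only numpy, scipy, OpenCV 4.12 (cv2) and the standard library are available. Lean on these libraries where they do the work, as an engineer would, in place of code of your own. Each camera call takes 0.05 s, during which the arm holds its last target. There are 200 camera calls.

## Working session

There is one attempt and no reset: what is moved stays moved. The work goes in short steps, Python scripts to look and compute and a tool call to move; the robot and the scene stay as the last step left them, time stands still between calls to the robot, and variables do not carry over. Pictures are saved under pics/ and viewed, at most 10 in all, crops included, and the job is handed in when it is done.

Besides the shell and the picture viewer there is one more tool, called by a JSON object that holds its "api" and its "payload". arm_command: Moves the arm, as the interface text tells. Its arguments: {"type":"object","properties":{"increments":{"type":"array"}},"required":["increments"]}

```bash
mkdir -p pics; python3 - <<'E'
from plant import bot
import cv2, numpy as np
s=bot.get_state(); print(s['time_s'],s['tool_pos'],s['ee_rot'])
ims=[]
for c in ("scene","side"):
    d=bot.get_image(c); ims.append(d['img']); print(c,d['vfov'],d['cx'],d['cy'],np.round(d['camera_from_world'],3).tolist())
    for q in ("lentil_jar","lid_hinge","lid_rim","onion_top","garlic_top","lemon"):
        print(c,q,[(np.round(r['at'],3).tolist(),round(r['score'],2)) for r in bot.landmark_of(q,c)][:4])
    cv2.imwrite(f"pics/{c}0.png",d['img'])
E
```

```text
0.0 [ 0.24747923 -0.62719702  0.21902584] [-3.08418585e+00 -5.86443032e-01  5.37029351e-04]
scene 44.08081768855038 319.2599398225632 204.37379309841322 [[0.658, -0.753, 0.021, -0.123], [-0.296, -0.284, -0.912, 0.325], [0.692, 0.594, -0.409, 0.963], [0.0, 0.0, 0.0, 1.0]]
scene lentil_jar [([0.445, 0.648, -0.001], 0.91), ([0.444, -0.043, 0.002], 0.72), ([0.581, 0.192, -0.002], 0.67)]
scene lid_hinge [([0.636, 0.194, 0.11], 0.83), ([0.476, 0.276, 0.108], 0.4)]
scene lid_rim [([0.406, 0.652, 0.124], 0.8), ([0.548, 0.193, 0.119], 0.77), ([0.473, 0.278, 0.199], 0.6)]
scene onion_top [([0.441, -0.039, 0.084], 0.78), ([0.565, -0.069, 0.053], 0.62), ([0.477, 0.278, 0.201], 0.2)]
scene garlic_top [([0.564, -0.068, 0.055], 0.53)]
scene lemon [([0.489, 0.097, -0.0], 0.74)]
side 50.26336776588038 324.3976131552357 198.64186940678997 [[0.998, 0.055, 0.005, -0.499], [0.026, -0.383, -0.923, 0.196], [-0.049, 0.922, -0.384, 0.956], [0.0, 0.0, 0.0, 1.0]]
side lentil_jar [([0.59, 0.195, 0.001], 0.85), ([0.491, 0.326, -0.003], 0.81)]
side lid_hinge [([0.494, 0.649, 0.112], 0.9), ([0.476, 0.271, 0.108], 0.67), ([0.637, 0.194, 0.112], 0.63)]
side lid_rim [([0.48, 0.271, 0.194], 0.75), ([0.408, 0.655, 0.121], 0.66), ([0.547, 0.194, 0.124], 0.59)]
side onion_top [([0.447, -0.043, 0.08], 0.82)]
side garlic_top [([0.563, -0.072, 0.053], 0.58)]
side lemon [([0.487, 0.097, -0.002], 0.9)]
```

View pics/scene0.png

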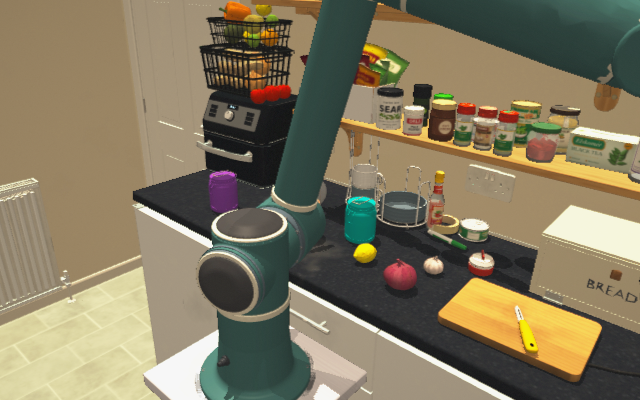

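View pics/side0.png

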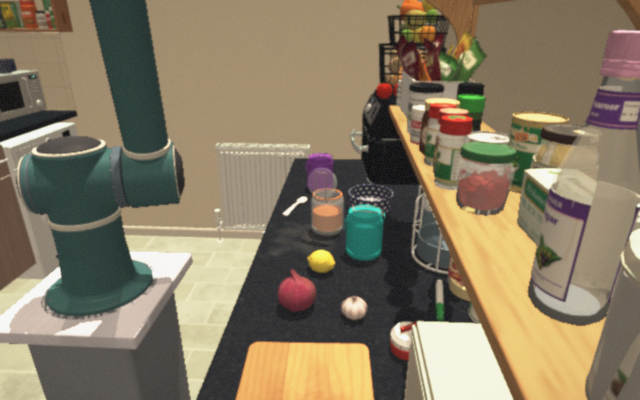

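The scene view hides the orange jar behind the arm (purple and turquoise jars are look-alikes). In the side view the orange jar is at (327,212), with its lid upright at (322,182) and its hinge towards -y. The onion is at (297,293), the garlic at (354,307) and the lemon at (321,261).

```bash
cat > h.py <<'E'
from plant import bot
import numpy as np, cv2
from scipy.spatial.transform import Rotation as R
def inc(target, frm=None):
    s=bot.get_state(); p=np.array(s['tool_pos']) if frm is None else np.array(frm)
    return np.round(R.from_rotvec(s['ee_rot']).inv().apply(np.array(target)-p)*1000,1)
def ray(d,u,v):
    f=200/np.tan(np.radians(d['vfov']/2)); T=np.array(d['camera_from_world'])
    r=T[:3,:3].T@np.array([(u-d['cx'])/f,(v-d['cy'])/f,1]); return -T[:3,:3].T@T[:3,3], r/np.linalg.norm(r)
E
python3 - <<'E'
from h import *
N=[]
for c,a,b in(("side",(395,105),(478,395)),("scene",(345,122),(640,190))):
    d=bot.get_image(c); o,r1=ray(d,*a); _,r2=ray(d,*b); n=np.cross(r1,r2); N.append((n,n@o)); print(c,o)
# edge along y: x,z
A=np.array([[n[0],n[2]] for n,_ in N]); print([n for n,_ in N]); print("shelf x,z at y=0",np.linalg.solve(A,[k for _,k in N]))
print(inc([.38,-.32,.30]),inc([.41,.02,.30],[.38,-.32,.30]))
E
```

```text
side [ 0.5396963  -0.7797185   0.55010718]
scene [-0.48987519 -0.57220605  0.69281766]
[array([-0.56737979,  0.02606083, -0.20229895]), array([-0.15966102, -0.00201406, -0.48834173])]
shelf x,z at y=0 [0.65944736 0.31469214]
[ 236.  -237.9  -79.7] [ 152.7 -305.3   -0. ]
```

{"api": "arm_command", "payload": {"increments": [[255,[15,-15,-20],[0,0,3]],[255,[50,-50,-60],[0,0,8]],[255,[80,-80,-80],[0,0,13]],[255,[110,-110,-80],[0,0,18]],[255,[140,-140,-80],[0,0,21.5]],[255,[170,-170,-80],[0,0,21.5]],[255,[195,-195,-80],[0,0,21.5]],[255,[215,-215,-80],[0,0,21.5]]]}}

```text
time_s: 1.47
tool_pos: [0.3665, -0.3535, 0.3008]
ee_rot: [3.141, -0.0, 0.002]
force: [0.5, 0.5, -0.1]
opening: 0.42
finger_force: 0.0
```

```bash
python3 - <<'E'
from h import *
s=bot.get_state(); print(s['time_s'],s['tool_pos'],s['ee_rot'],s['opening'],s['force'])
print(inc([.42,0.0,.30]))
E
```

```text
1.4667 [ 0.36651605 -0.35352766  0.3008445 ] [ 3.14076163e+00 -1.93294643e-05  1.57083162e-03] 0.4204569288706918 [ 0.47693358  0.49533503 -0.05562131]
[  53.5 -353.5    0.6]
```

{"api": "arm_command", "payload": {"increments": [[255,[5,-30,0],[0,0,0]],[255,[10,-70,0],[0,0,0]],[255,[20,-110,0],[0,0,0]],[255,[28,-150,0],[0,0,0]],[255,[36,-190,0],[0,0,0]],[255,[44,-230,0],[0,0,0]],[255,[50,-270,0],[0,0,0]],[255,[55,-300,0],[0,0,0]]]}}

```text
time_s: 2.13
tool_pos: [0.4208, -0.0524, 0.3007]
ee_rot: [-3.141, -0.002, -0.002]
force: [0.1, -1.6, -0.8]
opening: 0.003
finger_force: 0.0
```

{"api": "arm_command", "payload": {"increments": [[255,[5,-30,0],[0,0,0]],[255,[10,-60,0],[0,0,0]],[255,[20,-90,0],[0,0,0]],[255,[20,-110,0],[0,0,0]],[255,[20,-120,0],[0,0,0]]]}}

```text
time_s: 2.55
tool_pos: [0.4409, 0.0671, 0.3004]
ee_rot: [-3.141, -0.005, -0.0]
force: [0.3, -0.1, -0.5]
opening: 0.006
finger_force: 0.0
```

```bash
python3 - <<'E'
from h import *
s=bot.get_state(); print(s['time_s'],s['tool_pos'],s['ee_rot'],s['opening'],s['force'])
for c in("wrist","scene","side"):
    d=bot.get_image(c); cv2.imwrite(f"pics/{c}1.png",d['img'])
    for q in ("lentil_jar","lid_hinge","lid_rim","onion_top","garlic_top","lemon"):
        print(c,q,[(np.round(r['at'],3).tolist(),round(r['score'],2)) for r in bot.landmark_of(q,c)][:4])
E
```

```text
2.55 [0.44086413 0.06711866 0.3004291 ] [-3.14082061e+00 -5.06607085e-03 -3.22025321e-04] 0.006055926740404461 [ 0.27581718 -0.10538499 -0.48048584]
wrist lentil_jar [([0.59, 0.192, -0.001], 0.94), ([0.493, 0.32, 0.002], 0.85)]
wrist lid_hinge [([0.475, 0.274, 0.11], 0.63)]
wrist lid_rim [([0.477, 0.278, 0.196], 0.8), ([0.55, 0.189, 0.118], 0.8)]
wrist onion_top [([0.444, -0.044, 0.081], 0.96)]
wrist garlic_top [([0.565, -0.07, 0.049], 0.85)]
wrist lemon [([0.484, 0.098, 0.002], 0.56)]
scene lentil_jar [([0.486, 0.322, -0.004], 0.83), ([0.582, 0.195, -0.002], 0.82), ([0.446, 0.649, -0.002], 0.62)]
scene lid_hinge [([0.476, 0.279, 0.11], 0.92), ([0.637, 0.192, 0.11], 0.81), ([0.494, 0.651, 0.108], 0.72)]
scene lid_rim [([0.546, 0.188, 0.124], 0.8), ([0.475, 0.276, 0.199], 0.61), ([0.405, 0.648, 0.125], 0.5)]
scene onion_top [([0.44, -0.04, 0.08], 0.55), ([0.486, 0.323, -0.0], 0.42)]
scene garlic_top [([0.563, -0.067, 0.055], 0.59)]
scene lemon [([0.488, 0.097, -0.002], 0.66)]
side lentil_jar [([0.59, 0.195, 0.002], 0.97), ([0.488, 0.325, -0.002], 0.69)]
side lid_hinge [([0.49, 0.651, 0.113], 0.72), ([0.485, 0.1, -0.004], 0.4)]
side lid_rim [([0.551, 0.192, 0.119], 0.83), ([0.478, 0.274, 0.197], 0.76), ([0.405, 0.653, 0.118], 0.53)]
side onion_top [([0.446, -0.045, 0.08], 0.59)]
side garlic_top [([0.569, -0.07, 0.051], 0.92)]
side lemon [([0.484, 0.095, -0.002], 0.88)]
```

View pics/wrist1.png

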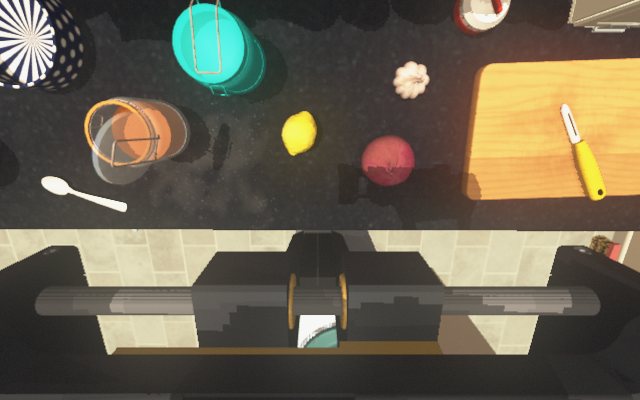

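View pics/scene1.png

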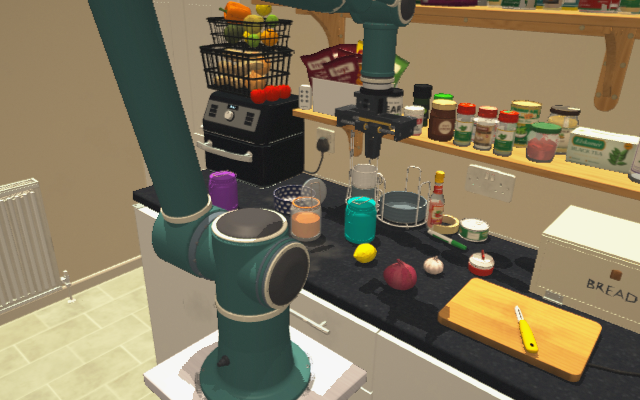

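The wrist view confirms the layout: the orange jar with its lid standing up is at (135,135), lemon (299,132), onion (388,160), garlic (411,80) and turquoise jar (215,50). In the scene view the lid stands at (314,190). Jar centre is about (0.489,0.323) and hinge about (0.476,0.275). I'll approach from behind the hinge.

{"api": "arm_command", "payload": {"increments": [[255,[8,-35,0],[0,0,0]],[255,[15,-75,0],[0,0,0]],[255,[22,-115,0],[0,0,0]],[255,[30,-145,15],[0,0,0]],[255,[32,-148,50],[0,0,0]],[255,[32,-148,85],[0,0,0]],[255,[32,-148,115],[0,0,0]],[255,[32,-148,115],[0,0,0]]]}}

```text
time_s: 4.27
tool_pos: [0.4679, 0.2114, 0.1781]
ee_rot: [3.137, 0.002, -0.019]
force: [-1.8, -0.9, 0.3]
opening: 0.004
finger_force: 0.0
```

```bash
python3 - <<'E'
from h import *
d=bot.get_image("scene"); a=d['img'][140:260,240:440]
e=bot.get_image("side"); b=e['img'][140:260,240:440]
cv2.imwrite("pics/c2.png",cv2.resize(np.vstack([a,b]),None,fx=2.4,fy=2.4))
E
```

```text
(no output)
```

View pics/c2.png

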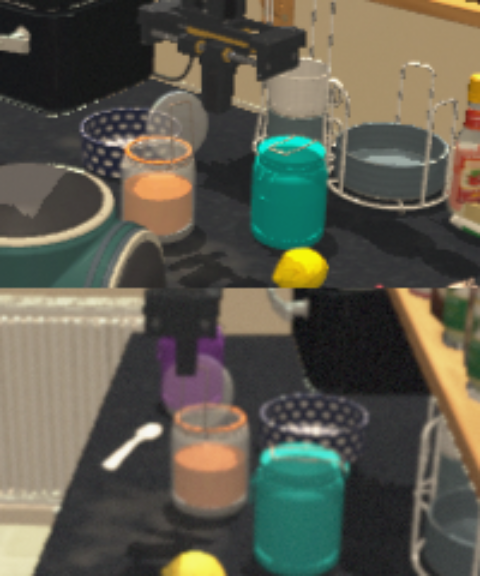

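The crop shows the closed fingertips just behind the upright lid's upper half, in line with it.

{"api": "arm_command", "payload": {"increments": [[255,[0,0,0],[0,0,0]],[255,[1,-6,0],[0,0,0]],[255,[2,-12,0],[0,0,0]],[255,[3,-18,0],[0,0,0]],[255,[4,-24,0],[0,0,0]],[255,[5,-30,0],[0,0,0]],[255,[6,-36,0],[0,0,0]],[255,[8,-42,0],[0,0,0]]]}}

```text
time_s: 5.03
tool_pos: [0.4807, 0.2556, 0.1853]
ee_rot: [-3.142, -0.001, 0.0]
force: [0.2, -0.5, 0.4]
opening: 0.007
finger_force: 0.0
```

```bash
python3 - <<'E'
from h import *
for c in("scene","side"):
    d=bot.get_image(c)
    for q in ("lentil_jar","lid_rim"):
        print(c,q,[(np.round(r['at'],3).tolist(),round(r['score'],2)) for r in bot.landmark_of(q,c)][:4])
s=bot.get_state(); print(s['time_s'],s['tool_pos'],s['ee_rot'],s['force'],s['qd'])
E
```

```text
scene lentil_jar [([0.487, 0.323, -0.001], 0.94), ([0.446, 0.65, -0.004], 0.86), ([0.581, 0.192, 0.002], 0.83)]
scene lid_rim [([0.475, 0.276, 0.203], 0.85), ([0.547, 0.192, 0.122], 0.62), ([0.404, 0.654, 0.126], 0.53)]
side lentil_jar [([0.588, 0.193, 0.0], 0.87), ([0.491, 0.324, -0.004], 0.83)]
side lid_rim [([0.548, 0.192, 0.12], 0.74), ([0.408, 0.652, 0.121], 0.67), ([0.478, 0.273, 0.194], 0.63)]
5.3333 [0.48063389 0.25463497 0.18507374] [ 3.14126277e+00  8.71356171e-04 -6.03542154e-04] [ 0.19278161 -0.24160463 -0.62312877] [-0.0036149  -0.00319999  0.00189157  0.00061031 -0.00115927 -0.00084471]
```

{"api": "arm_command", "payload": {"increments": [[255,[1,-5,0],[0,0,0]],[255,[2,-10,0],[0,0,0]],[255,[3,-15,0],[0,0,0]],[255,[4,-20,0],[0,0,0]],[255,[5,-25,0],[0,0,0]],[255,[6,-30,0],[0,0,0]],[255,[8,-35,0],[0,0,0]],[255,[9,-40,0],[0,0,0]]]}}

```text
time_s: 6.0
tool_pos: [0.49, 0.2954, 0.1853]
ee_rot: [-3.142, -0.001, -0.0]
force: [0.1, -0.1, 0.7]
opening: 0.003
finger_force: 0.0
```

```bash
python3 - <<'E'
from h import *
for c in("scene","side"):
    d=bot.get_image(c)
    for q in ("lentil_jar","lid_rim"):
        print(c,q,[(np.round(r['at'],3).tolist(),round(r['score'],2)) for r in bot.landmark_of(q,c)][:4])
s=bot.get_state(); print(s['time_s'],s['tool_pos'],s['ee_rot'],s['force'])
E
```

```text
scene lentil_jar [([0.485, 0.327, 0.0], 0.87), ([0.444, 0.648, -0.002], 0.71), ([0.588, 0.19, -0.001], 0.64), ([0.564, -0.072, -0.002], 0.57)]
scene lid_rim [([0.547, 0.192, 0.12], 0.86), ([0.407, 0.652, 0.124], 0.76), ([0.474, 0.274, 0.2], 0.57)]
side lentil_jar [([0.488, 0.325, -0.001], 0.76), ([0.591, 0.193, 0.001], 0.69)]
side lid_rim [([0.548, 0.192, 0.122], 0.72), ([0.48, 0.273, 0.198], 0.63), ([0.407, 0.653, 0.123], 0.45)]
6.3 [0.489642   0.29465995 0.18518989] [ 3.14137080e+00  7.72096841e-04 -3.84971774e-04] [-0.69308293 -0.54148449 -0.57731241]
```

```bash
python3 - <<'E'
from h import *
d=bot.get_image("scene"); a=d['img'][140:260,240:440]
e=bot.get_image("side"); b=e['img'][140:260,240:440]
cv2.imwrite("pics/c3.png",cv2.resize(np.vstack([a,b]),None,fx=2.4,fy=2.4))
E
```

```text
(no output)
```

View pics/c3.png

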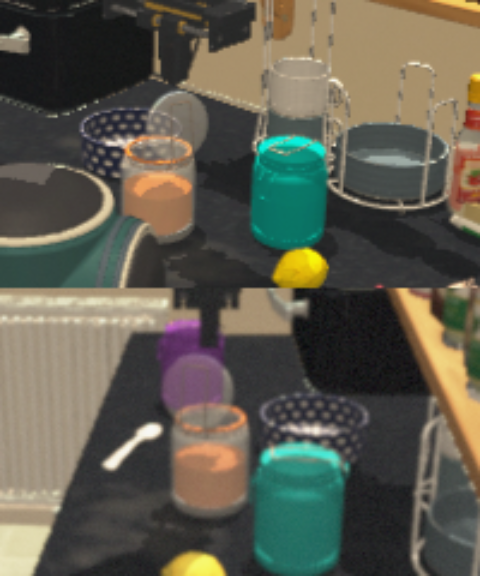

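The lid still stands at crop (178,120) in the scene and (197,385) in the side view. The fingertip, at (176,83) and (210,343), shows above it and beyond it. I'll triangulate the tip.

```bash
python3 - <<'E'
from h import *
P=[("scene",240+176/2.4,140+83/2.4),("side",240+210/2.4,140+(344-288)/2.4)]
L=[("scene",240+178/2.4,140+91/2.4),("side",240+197/2.4,140+(353-288)/2.4)]
ds={c:bot.get_image(c) for c in("scene","side")}
for S in(P,L):
    A=np.zeros((3,3));b=np.zeros(3)
    for c,u,v in S:
        o,r=ray(ds[c],u,v); M=np.eye(3)-np.outer(r,r); A+=M;b+=M@o
    print(np.linalg.solve(A,b))
tip=np.array(bot.get_state()['tool_pos'])-[0,0,.008]
for X in(tip,[.477,.275,.197]):
  for c,d in ds.items():
    p=np.array(d['camera_from_world'])@np.r_[X,1]; f=200/np.tan(np.radians(d['vfov']/2))
    u=d['cx']+f*p[0]/p[2]; v=d['cy']+f*p[1]/p[2]; print(c,(u-240)*2.4,(v-140)*2.4+(288 if c=="side" else 0))
E
```

```text
[0.48982137 0.29320341 0.2015433 ]
[0.47676766 0.27817551 0.19743922]
scene 174.50635402160114 99.17373156026629
side 209.12023992149378 367.3534726699006
scene 180.03738055028506 90.56111208906101
side 196.7023531020024 355.8088625013462
```

{"api": "arm_command", "payload": {"increments": [[255,[0,0,-30],[0,0,0]],[255,[-5,35,-35],[0,0,0]],[255,[-12,75,-35],[0,0,0]],[255,[-17,105,-35],[0,0,0]],[255,[-17,105,-35],[0,0,0]]]}}

```text
time_s: 6.92
tool_pos: [0.4718, 0.1856, 0.2205]
ee_rot: [3.139, -0.004, -0.0]
force: [0.1, -0.3, 0.3]
opening: 0.005
finger_force: 0.0
```

```bash
python3 - <<'E'
from h import *
s=bot.get_state(); print(s['tool_pos'],s['opening'])
for c in("scene","side"):
    d=bot.get_image(c); cv2.imwrite(f"pics/{c}4.png",d['img'])
E
```

```text
[0.47179023 0.18564916 0.22051455] 0.004507638747605269
```

{"api": "arm_command", "payload": {"increments": [[0,[0,0,0],[0,0,0]],[0,[0,0,0],[0,0,0]],[0,[0,0,0],[0,0,0]],[0,[0,0,0],[0,0,0]],[0,[0,0,0],[0,0,0]],[0,[0,0,0],[0,0,0]]]}}

```text
time_s: 7.52
tool_pos: [0.4728, 0.1903, 0.2201]
ee_rot: [3.142, 0.002, -0.001]
force: [0.2, 0.3, -0.3]
opening: 0.431
finger_force: 0.0
```

```bash
python3 - <<'E'
from h import *
s=bot.get_state(); print(s['time_s'],s['tool_pos'],s['opening'])
rows=[]
for c in("scene","side"):
    d=bot.get_image(c); a=cv2.imread(f"pics/{c}4.png")
    p=np.array(d['camera_from_world'])@np.r_[np.array(s['tool_pos'])-[0,0,.008],1]; f=200/np.tan(np.radians(d['vfov']/2))
    u=int(d['cx']+f*p[0]/p[2]); v=int(d['cy']+f*p[1]/p[2])
    for i in(a,d['img']): i[v,u]=(0,0,255)
    print(c,u,v); y=max(0,v-60);x=u-50
    rows.append(np.hstack([i[y:y+95,x:x+130] for i in(a,d['img'])])); print("origin",x,y)
cv2.imwrite("pics/c4.png",cv2.resize(np.vstack(rows),None,fx=3,fy=3,interpolation=cv2.INTER_NEAREST))
E
```

```text
7.5167 [0.47276946 0.19028959 0.22009871] 0.43126865592976804
scene 337 180
origin 287 120
side 318 173
origin 268 113
```

View pics/c4.png

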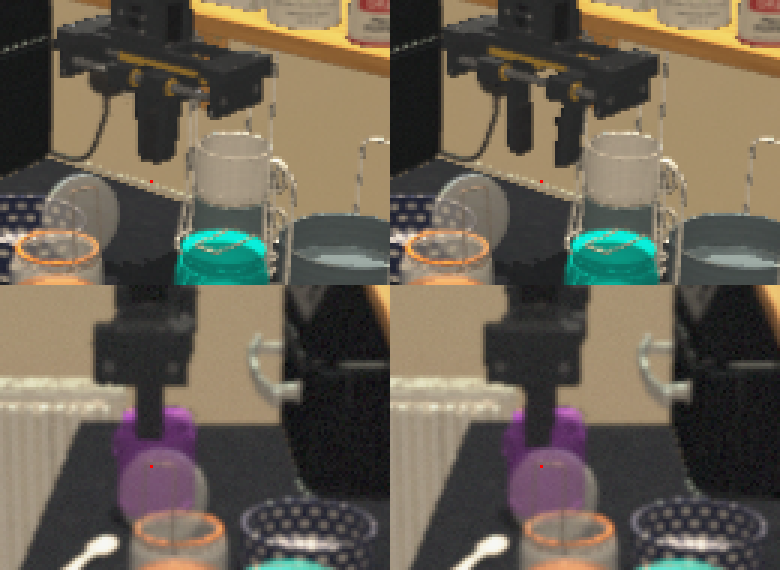

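The crop shows the fingertips (closed, left; open, right) about 24 mm higher than the state's pose predicts (red dot). Sideways they agree, and opening the fingers changes nothing. So I'll treat the tip height as state z + 16 mm and go lower.

{"api": "arm_command", "payload": {"increments": [[255,[0,0,15],[0,0,0]],[255,[0,0,35],[0,0,0]],[255,[0,0,55],[0,0,0]],[255,[0,-8,63],[0,0,0]],[255,[0,-16,63],[0,0,0]],[255,[0,-24,63],[0,0,0]],[255,[0,-32,63],[0,0,0]],[255,[1,-40,63],[0,0,0]]]}}

```text
time_s: 8.28
tool_pos: [0.4747, 0.2315, 0.1588]
ee_rot: [-3.14, -0.002, -0.004]
force: [-0.6, -0.4, 0.4]
opening: 0.001
finger_force: 0.0
```

{"api": "arm_command", "payload": {"increments": [[255,[1,-4,0],[0,0,0]],[255,[2,-8,0],[0,0,0]],[255,[3,-12,0],[0,0,0]],[255,[4,-16,0],[0,0,0]],[255,[5,-20,0],[0,0,0]],[255,[6,-24,0],[0,0,0]],[255,[7,-28,0],[0,0,0]],[255,[8,-32,0],[0,0,0]]]}}

```text
time_s: 8.95
tool_pos: [0.4818, 0.2619, 0.1572]
ee_rot: [3.141, 0.001, -0.0]
force: [-0.5, -0.8, -1.5]
opening: 0.006
finger_force: 0.3
```

```bash
python3 - <<'E'
from h import *
for c in("scene","side"):
    d=bot.get_image(c)
    for q in ("lentil_jar","lid_rim"):
        print(c,q,[(np.round(r['at'],3).tolist(),round(r['score'],2)) for r in bot.landmark_of(q,c)][:4])
s=bot.get_state(); print(s['time_s'],s['tool_pos'],s['ee_rot'],s['force'])
E
```

```text
scene lentil_jar [([0.585, 0.192, -0.001], 0.93), ([0.446, 0.649, -0.002], 0.92), ([0.487, 0.321, -0.0], 0.87)]
scene lid_rim [([0.476, 0.281, 0.198], 0.93), ([0.407, 0.653, 0.125], 0.68), ([0.545, 0.191, 0.122], 0.63)]
side lentil_jar [([0.491, 0.326, -0.004], 0.96), ([0.589, 0.195, -0.001], 0.56), ([0.446, 0.649, -0.001], 0.48)]
side lid_rim [([0.482, 0.281, 0.196], 0.98), ([0.547, 0.195, 0.12], 0.71)]
9.25 [0.48171848 0.26173587 0.15723269] [ 3.14157303e+00  7.39413945e-04 -1.60340426e-04] [-0.51499947 -0.68583759  0.60859762]
```

The rim has begun to move; I'll keep pushing.

{"api": "arm_command", "payload": {"increments": [[255,[1,-4,0],[0,0,0]],[255,[2,-8,0],[0,0,0]],[255,[3,-12,0],[0,0,0]],[255,[4,-16,0],[0,0,0]],[255,[5,-20,0],[0,0,0]],[255,[6,-24,0],[0,0,0]],[255,[7,-28,0],[0,0,0]],[255,[8,-32,0],[0,0,0]]]}}

```text
time_s: 9.92
tool_pos: [0.4899, 0.2944, 0.1573]
ee_rot: [-3.141, -0.001, -0.0]
force: [-0.5, -0.2, 0.7]
opening: 0.008
finger_force: 0.1
```

```bash
python3 - <<'E'
from h import *
for c in("scene","side"):
    d=bot.get_image(c)
    for q in ("lentil_jar","lid_rim"):
        print(c,q,[(np.round(r['at'],3).tolist(),round(r['score'],2)) for r in bot.landmark_of(q,c)][:4])
s=bot.get_state(); print(s['time_s'],s['tool_pos'],s['ee_rot'],s['force'])
E
```

```text
scene lentil_jar [([0.443, 0.646, -0.003], 0.96), ([0.486, 0.322, -0.002], 0.82), ([0.582, 0.193, 0.001], 0.76)]
scene lid_rim [([0.488, 0.312, 0.191], 0.91), ([0.549, 0.191, 0.121], 0.75), ([0.406, 0.65, 0.123], 0.6)]
side lentil_jar [([0.492, 0.325, -0.005], 0.98), ([0.591, 0.198, 0.001], 0.98), ([0.448, 0.651, -0.002], 0.85)]
side lid_rim [([0.489, 0.31, 0.185], 0.83), ([0.548, 0.195, 0.12], 0.64), ([0.408, 0.653, 0.118], 0.57)]
10.2167 [0.48966975 0.29372073 0.1572074 ] [ 3.14149291e+00  8.55997693e-04 -2.41826223e-04] [ 0.09342425 -0.66723577 -0.38346968]
```

{"api": "arm_command", "payload": {"increments": [[255,[2,-8,0],[0,0,0]],[255,[4,-16,0],[0,0,0]],[255,[6,-24,2],[0,0,0]],[255,[7,-30,8],[0,0,0]],[255,[8,-36,15],[0,0,0]],[255,[9,-40,23],[0,0,0]],[255,[10,-43,31],[0,0,0]],[255,[10,-44,38],[0,0,0]]]}}

```text
time_s: 10.88
tool_pos: [0.4993, 0.3382, 0.1177]
ee_rot: [3.141, 0.002, -0.002]
force: [-0.4, -0.6, 0.4]
opening: 0.004
finger_force: 0.3
```

```bash
python3 - <<'E'
from h import *
for c in("scene","side"):
    d=bot.get_image(c)
    for q in ("lentil_jar","lid_rim"):
        print(c,q,[(np.round(r['at'],3).tolist(),round(r['score'],2)) for r in bot.landmark_of(q,c)][:4])
s=bot.get_state(); print(s['time_s'],s['tool_pos'],s['ee_rot'],s['force'])
E
```

```text
scene lentil_jar [([0.485, 0.321, -0.0], 0.81), ([0.446, 0.648, -0.003], 0.74), ([0.583, 0.192, 0.001], 0.64)]
scene lid_rim [([0.546, 0.191, 0.123], 0.62), ([0.5, 0.353, 0.143], 0.54), ([0.407, 0.65, 0.123], 0.47), ([0.448, -0.042, 0.0], 0.41)]
side lentil_jar [([0.488, 0.324, -0.003], 0.87), ([0.59, 0.192, 0.003], 0.79), ([0.451, 0.65, 0.001], 0.76)]
side lid_rim [([0.551, 0.193, 0.119], 0.66), ([0.503, 0.354, 0.131], 0.58)]
11.1833 [0.49972725 0.33754929 0.11932574] [ 3.14141965e+00  5.22953260e-04 -1.06207871e-04] [ 0.15580682 -0.82918795 -0.15201246]
```

Nearly shut. Next I press down gently.

{"api": "arm_command", "payload": {"increments": [[255,[0,0,4],[0,0,0]],[255,[0,0,8],[0,0,0]],[255,[0,0,12],[0,0,0]],[255,[0,0,14],[0,0,0]],[255,[0,0,16],[0,0,0]],[255,[0,0,16],[0,0,0]]]}}

```text
time_s: 11.68
tool_pos: [0.4993, 0.3376, 0.1026]
ee_rot: [3.141, 0.001, -0.001]
force: [0.0, -0.1, 0.3]
opening: 0.003
finger_force: 0.0
```

{"api": "arm_command", "payload": {"increments": [[255,[0,0,1],[0,0,0]],[255,[0,0,2],[0,0,0]],[255,[0,0,3],[0,0,0]],[255,[0,0,4],[0,0,0]],[255,[0,0,4],[0,0,0]]]}}

```text
time_s: 12.1
tool_pos: [0.5003, 0.3382, 0.1014]
ee_rot: [-3.141, -0.001, -0.002]
force: [-3.1, -1.9, 7.8]
opening: 0.005
finger_force: 4.2
```

```bash
python3 - <<'E'
from h import *
for c in("scene","side"):
    d=bot.get_image(c)
    for q in ("lentil_jar","lid_rim"):
        print(c,q,[(np.round(r['at'],3).tolist(),round(r['score'],2)) for r in bot.landmark_of(q,c)][:4])
s=bot.get_state(); print(s['time_s'],s['tool_pos'],s['ee_rot'],s['force'])
E
```

```text
scene lentil_jar [([0.442, 0.647, 0.0], 0.86), ([0.49, 0.324, 0.003], 0.78), ([0.583, 0.192, 0.0], 0.75), ([0.564, -0.066, 0.052], 0.56)]
scene lid_rim [([0.548, 0.193, 0.12], 0.78), ([0.499, 0.359, 0.126], 0.6), ([0.406, 0.649, 0.124], 0.48)]
side lentil_jar [([0.49, 0.326, -0.0], 0.81), ([0.449, 0.653, -0.001], 0.7), ([0.587, 0.196, 0.001], 0.66)]
side lid_rim [([0.547, 0.194, 0.123], 0.71), ([0.503, 0.354, 0.117], 0.63), ([0.406, 0.652, 0.12], 0.38)]
12.4 [0.50017599 0.338134   0.10131258] [-3.14092150e+00 -8.88285768e-04 -1.71497193e-03] [-2.49342509 -1.81509303  9.00320259]
```

The lid is pressed shut: 9 N on contact, tip at about lid-top height. I'll lift off and travel to the onion.

{"api": "arm_command", "payload": {"increments": [[255,[0,0,-10],[0,0,0]],[255,[0,0,-40],[0,0,0]],[255,[0,5,-80],[0,0,0]],[255,[-5,30,-105],[0,0,0]],[255,[-10,65,-115],[0,0,0]],[255,[-15,100,-115],[0,0,0]],[255,[-20,135,-115],[0,0,0]],[255,[-25,170,-115],[0,0,0]]]}}

```text
time_s: 13.07
tool_pos: [0.4748, 0.1667, 0.2154]
ee_rot: [-3.141, -0.002, -0.003]
force: [-0.0, -0.1, 0.3]
opening: 0.008
finger_force: 0.0
```

{"api": "arm_command", "payload": {"increments": [[255,[-5,35,0],[0,0,0]],[255,[-10,70,0],[0,0,0]],[255,[-15,105,0],[0,0,0]],[255,[-20,140,0],[0,0,0]],[255,[-25,170,0],[0,0,0]],[255,[-29,195,0],[0,0,0]],[255,[-31,210,0],[0,0,0]],[255,[-31,210,0],[0,0,0]]]}}

```text
time_s: 13.73
tool_pos: [0.4437, -0.0447, 0.2148]
ee_rot: [3.14, -0.005, 0.001]
force: [-1.0, 1.4, -0.3]
opening: 0.011
finger_force: 0.0
```

```bash
python3 - <<'E'
from h import *
for c in("scene","side"):
    d=bot.get_image(c)
    for q in ("lid_rim","onion_top","garlic_top"):
        print(c,q,[(np.round(r['at'],3).tolist(),round(r['score'],2)) for r in bot.landmark_of(q,c)][:4])
s=bot.get_state(); print(s['time_s'],s['tool_pos'],s['force'],inc([.444,-.042,.145]))
E
```

```text
scene lid_rim [([0.406, 0.649, 0.126], 0.7), ([0.502, 0.361, 0.121], 0.65), ([0.549, 0.191, 0.124], 0.61), ([0.489, 0.098, -0.002], 0.24)]
scene onion_top [([0.442, -0.036, 0.083], 0.74)]
scene garlic_top [([0.563, -0.068, 0.056], 0.65)]
side lid_rim [([0.549, 0.192, 0.12], 0.82), ([0.506, 0.355, 0.12], 0.71), ([0.407, 0.65, 0.118], 0.4)]
side onion_top [([0.446, -0.043, 0.08], 0.57)]
side garlic_top [([0.564, -0.067, 0.05], 0.69)]
14.1333 [ 0.44406482 -0.04132915  0.21425   ] [-0.27593562 -0.10034607 -0.28428342] [-0.1  0.7 69.2]
```

{"api": "arm_command", "payload": {"increments": [[255,[0,0,15],[0,0,0]],[255,[0,0,40],[0,0,0]],[255,[0,0,65],[0,0,0]],[255,[0,0,85],[0,0,0]],[255,[0,0,95],[0,0,0]],[255,[0,0,100],[0,0,0]],[255,[0,0,100],[0,0,0]],[255,[0,0,100],[0,0,0]]]}}

```text
time_s: 14.8
tool_pos: [0.4447, -0.0421, 0.1151]
ee_rot: [3.141, 0.001, 0.002]
force: [0.5, 1.3, 0.8]
opening: 0.005
finger_force: 0.0
```

```bash
python3 - <<'E'
from h import *
s=bot.get_state(); print(s['time_s'],s['tool_pos'],s['force'])
ims=[]
for c in("scene","side"):
    d=bot.get_image(c)
    p=np.array(d['camera_from_world'])@[.444,-.041,.082,1]; f=200/np.tan(np.radians(d['vfov']/2))
    u=int(d['cx']+f*p[0]/p[2]); v=int(d['cy']+f*p[1]/p[2]); i=d['img'].copy(); i[v,u]=(0,255,0); ims.append(i[v-70:v+60,u-100:u+100])
cv2.imwrite("pics/c5.png",cv2.resize(np.hstack(ims),None,fx=2,fy=2))
E
```

```text
14.8 [ 0.44466945 -0.04209275  0.11505229] [0.45421109 1.27006046 0.79146952]
```

View pics/c5.png

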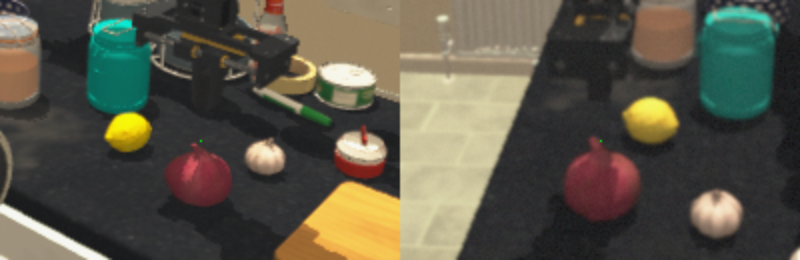

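{"api": "arm_command", "payload": {"increments": [[255,[0,0,0],[0,0,0]],[255,[0,0,0],[0,0,0]],[255,[0,0,0],[0,0,0]],[255,[0,0,0],[0,0,0]],[255,[0,0,0],[0,0,0]],[255,[0,0,0],[0,0,0]],[255,[0,0,0],[0,0,0]],[255,[0,0,0],[0,0,0]]]}}

```text
time_s: 15.57
tool_pos: [0.4439, -0.0422, 0.1142]
ee_rot: [-3.142, -0.001, 0.0]
force: [0.1, -0.8, 0.1]
opening: 0.004
finger_force: 0.0
```

{"api": "arm_command", "payload": {"increments": [[255,[0,0,0],[0,0,0]],[255,[0,0,0],[0,0,0]],[255,[0,0,0],[0,0,0]],[255,[0,0,0],[0,0,0]],[255,[0,0,0],[0,0,0]],[255,[0,0,0],[0,0,0]],[255,[0,0,0],[0,0,0]],[255,[0,0,0],[0,0,0]]]}}

```text
time_s: 16.23
tool_pos: [0.4439, -0.0422, 0.1143]
ee_rot: [-3.142, -0.001, 0.0]
force: [-0.0, 0.2, 0.2]
opening: 0.007
finger_force: 0.0
```

{"api": "arm_command", "payload": {"increments": [[255,[0,0,0],[0,0,0]],[255,[0,0,0],[0,0,0]],[255,[0,0,0],[0,0,0]],[255,[0,0,0],[0,0,0]],[255,[0,0,0],[0,0,0]],[255,[0,0,0],[0,0,0]],[255,[0,0,0],[0,0,0]],[255,[0,0,0],[0,0,0]]]}}

```text
time_s: 16.9
tool_pos: [0.4439, -0.0422, 0.1143]
ee_rot: [-3.142, -0.001, -0.0]
force: [-0.0, -0.2, 0.1]
opening: 0.004
finger_force: 0.0
```

The crop shows the fingertips, scene (207,108) and side (598,95), about 4 cm above the onion's middle at (200,142) and (600,142). They held still for over 2 s. Now the garlic.

{"api": "arm_command", "payload": {"increments": [[255,[10,2,-5],[0,0,0]],[255,[30,7,-10],[0,0,0]],[255,[55,12,-10],[0,0,0]],[255,[80,18,-10],[0,0,0]],[255,[100,23,-5],[0,0,0]],[255,[115,26,5],[0,0,0]],[255,[121,27,15],[0,0,0]],[255,[121,27,20],[0,0,0]]]}}

```text
time_s: 17.57
tool_pos: [0.5659, -0.0694, 0.093]
ee_rot: [-3.141, -0.001, 0.001]
force: [-0.4, -0.4, -0.3]
opening: 0.007
finger_force: 0.0
```

{"api": "arm_command", "payload": {"increments": [[255,[0,0,5],[0,0,0]],[255,[0,0,12],[0,0,0]],[255,[0,0,17],[0,0,0]],[255,[0,0,17],[0,0,0]],[255,[0,0,17],[0,0,0]],[255,[0,0,17],[0,0,0]]]}}

```text
time_s: 18.07
tool_pos: [0.5649, -0.0691, 0.0777]
ee_rot: [3.142, 0.001, 0.001]
force: [-0.4, -0.0, 0.1]
opening: 0.005
finger_force: 0.0
```

```bash
python3 - <<'E'
from h import *
ims=[]
for c in("scene","side"):
    d=bot.get_image(c)
    for q in ("lid_rim","lentil_jar","garlic_top"):
        print(c,q,[(np.round(r['at'],3).tolist(),round(r['score'],2)) for r in bot.landmark_of(q,c)][:4])
    p=np.array(d['camera_from_world'])@[.565,-.069,.052,1]; f=200/np.tan(np.radians(d['vfov']/2))
    u=int(d['cx']+f*p[0]/p[2]); v=int(d['cy']+f*p[1]/p[2]); i=d['img'].copy(); i[v,u]=(0,255,0); ims.append(i[v-110:v+40,u-130:u+70])
cv2.imwrite("pics/c6.png",cv2.resize(np.hstack(ims),None,fx=2,fy=2))
s=bot.get_state(); print(s['time_s'],s['tool_pos'],s['force'])
E
```

```text
scene lid_rim [([0.502, 0.36, 0.124], 0.77), ([0.548, 0.189, 0.122], 0.66)]
scene lentil_jar [([0.486, 0.322, 0.002], 0.74), ([0.585, 0.193, 0.002], 0.67)]
scene garlic_top [([0.566, -0.068, 0.051], 0.55)]
side lid_rim [([0.407, 0.654, 0.12], 0.68), ([0.504, 0.355, 0.117], 0.63), ([0.445, -0.043, 0.08], 0.58)]
side lentil_jar [([0.448, 0.652, 0.001], 0.93), ([0.49, 0.324, -0.004], 0.83)]
side garlic_top [([0.564, -0.072, 0.052], 0.6)]
18.4667 [ 0.56506486 -0.06918153  0.07747477] [ 0.12023911 -0.80949361  0.17715363]
```

View pics/c6.png

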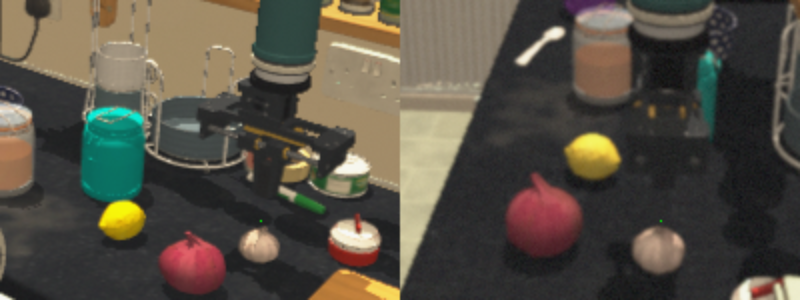

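The picture shows the fingertips at scene (266,195), about 4 cm above the garlic's middle at (261,222), and the jar shut. I'll hold for two seconds, then hand in.

{"api": "arm_command", "payload": {"increments": [[255,[0,0,0],[0,0,0]],[255,[0,0,0],[0,0,0]],[255,[0,0,0],[0,0,0]],[255,[0,0,0],[0,0,0]],[255,[0,0,0],[0,0,0]],[255,[0,0,0],[0,0,0]],[255,[0,0,0],[0,0,0]],[255,[0,0,0],[0,0,0]]]}}

```text
time_s: 19.13
tool_pos: [0.5649, -0.0691, 0.0773]
ee_rot: [-3.142, -0.001, 0.0]
force: [-0.2, -0.2, 0.3]
opening: 0.005
finger_force: 0.0
```

{"api": "arm_command", "payload": {"increments": [[255,[0,0,0],[0,0,0]],[255,[0,0,0],[0,0,0]],[255,[0,0,0],[0,0,0]],[255,[0,0,0],[0,0,0]],[255,[0,0,0],[0,0,0]],[255,[0,0,0],[0,0,0]],[255,[0,0,0],[0,0,0]],[255,[0,0,0],[0,0,0]]]}}

```text
time_s: 19.8
tool_pos: [0.565, -0.0691, 0.0773]
ee_rot: [-3.142, -0.001, -0.0]
force: [0.4, -1.0, 0.4]
opening: 0.004
finger_force: 0.0
```

{"api": "arm_command", "payload": {"increments": [[255,[0,0,0],[0,0,0]],[255,[0,0,0],[0,0,0]],[255,[0,0,0],[0,0,0]],[255,[0,0,0],[0,0,0]],[255,[0,0,0],[0,0,0]],[255,[0,0,0],[0,0,0]]]}}

```text
time_s: 20.3
tool_pos: [0.5649, -0.0691, 0.0773]
ee_rot: [-3.142, -0.001, 0.0]
force: [0.7, -0.5, 0.3]
opening: 0.003
finger_force: 0.0
```

```bash
python3 -c "
from plant import bot
print(bot.sign_off())"
```

```text
the job is handed in; nothing more can be done
None
```

I pressed the lentil jar's lid shut, pointed at the onion and then the garlic for over two seconds each, and handed the job in at about 20 s with the fingertips still about 4 cm above the garlic; no verdict came back.

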